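Wake the coil winder and hold its jog key

ROBOT

A 6-joint arm with a two-finger parallel gripper is mounted at the origin on a cart in front of the work surface, level with it; the furniture and walls round the work are solid. World frame = base frame: x ahead of the robot, y to its left, z up, the work surface at z = 0. Lengths are in m, angles in rad, forces in N, time in s.
With the tool pointing down it reaches from about 0.325 to 0.75 m from the base axis. Payload 7.6 kg.
Tool frame: the origin (TCP) lies at the very end of the fingers, on their centre line; the grasp point (between the pads) lies 19 mm behind it; y points along the fingers, x is the direction in which the jaws open and shut, and the axes are right-handed (so a half turn about y gives the same grasp; the last joint's range is limited). The gripper opens to 85 mm and grips with 20 to 120 N. Pads are 22 mm wide; open, the fingers measure 114 mm over their backs; the gripper's body (76 mm by 85 mm) begins 54 mm behind the grasp point. The pads swing forward as they close: fully open they stand 13 mm farther back than shut.
Start: joints at [1.204, 0.052, 1.401, -0, 1.689, -0.07], TCP at [0.154, 0.502, 0.231] pointing down, gripper open.
Joint ranges: [-2.9, 2.9], [-0.91, 2.17], [0.12, 2.37], [-1.06, 4.2], [0.26, 2.73], [-2.93, 2.93]. Speed limits (rad/s): [2.57, 2.57, 3.01, 3.14, 3.14, 3.14].

INTERFACE

Orientations are given as a unit quaternion [w, x, y, z].
In Python, from bench import manip, optics, job, models gives the robot as it stands.
- The arm moves only by the tool jog_arm, never from a script. Its argument "increments" is text: rows parted by semicolons, each of 7 numbers parted by spaces: the turn, a rotation vector about the tool's x, y, z as a fraction of full scale, then the shift along the tool's x, y, z as a fraction of full scale, then the gripper's target within -1 to 1 (fully open at 1, half-way at 0, shut at -1). In form: rx ry rz dx dy dz jaw; .... A call has 1 to 20 rows; each row is the pose to reach, as a shift and turn from the pose commanded when the call began, along the tool's axes at that moment, turning the shorter way round; what a row does not reach only later rows make up. Full scale, the value 1, is 75 cm for a shift and 180 degrees for a turn. A row lasts 1/8 s, in which the tool goes at most 62.5 mm and 10.7 degrees, less where a joint would pass 70% of its speed; a pose out of reach is approached as far as the arm can. A call with a number of a shift or a turn outside -1 to 1 is refused whole. A call with a gripper value outside its range is refused whole. The fingers move at their own pace and stop on an object; "newtons" is the grip in N (left out, the last holds). Time passes only in rows, so rows that repeat a pose let the fingers close. It gives the time, the measured TCP pose, the force and the opening at its end, in the units of the state.
- manip.observe(): the state, without advancing time (a new reading comes with each control period).
- optics.snapshot(name): name is "side" or "top"; returns a dict with "img" (480x640x3 uint8, red, green, blue), "fovy" (degrees; the focal length in pixels is half the picture's height over the tangent of half this angle, whatever the lens; pixels are square), "cx", "cy" (the principal point, pixels), "pose" (4x4, takes a point from camera to world coordinates). Camera axes: x right, y up, looking along -z (the intrinsics and any distortion apply to the point x, -y, -z); pixel columns grow to the right and rows downward; lengths in m; the calibration is good to about 2 mm. A picture is of the moment at which its call begins. There is no depth.
- job.sign_off(): hands the job in, once; it reports no verdict.
Trained networks look in the newest picture that a camera, given by its name, has taken for a name from the list of things; names that differ only in an ending like _2 or _b are one class to them, and where a whole thing is asked for, a point or a joint stands for the part that bears it (a point fixed in the world has none). Each returns a list of dicts, best first, with "p" (0 to 1); they miss things now and then, are a little off and sometimes report something else, mostly with a low value. They report only what shows in the picture. A call takes as long as a camera call. They do not tell look-alikes from the thing itself.
- models.boxes_of(camera, label): "location" ([x, y, z] in m, in world coordinates, good to about 4 mm: the middle of the surface that is visible of it).
- models.masks_of(camera, label): "region" (480x640 bool, what is visible of it).
The state is a dict: "time": time; "joint_positions": joint angles; "joint_vel": joint speeds; "tau": joint torques, N m; "tcp_pos": TCP position; "ee_rot": TCP orientation; "ft_force": force on the tool from outside, world axes, zero at the start; "torque": the same for the moment, N m; "grip_width": finger opening in m.
Only numpy, scipy, OpenCV 4.12 (cv2) and the standard library are available. Lean on these libraries where they do the work, as an engineer would, in place of code of your own. Each camera call takes 0.05 s, during which the arm holds its last target. There are 200 camera calls.

TASK

Get the coil winder's control boxes going, by pressing only: first switch on the rocker by pushing its raised end fully down, then press the small round counter button fully in and let it come back up, and then press the wide jog bar fully in and finish with your closed fingers still holding it down. Never press the mushroom-headed stop button, do not lift or shove the boxes, and leave the loose things among them where they are.

Things in the scene. Friction and masses are not known exactly. Their poses are not given: they have to be found in the camera images.
- power_box: Loose box on a rubber sole, plain grey case, about 0.8 kg; origin under its centre, at bench level, x towards the side with the black cable gland, z up. 96 (x) x 66 (y) x 40 mm high; a concave rocker sits in a low black frame in the middle of its top.
- power_rocker (a joint): Grey rocker, 62 mm long along the box's x, 25 mm wide, hinged across its middle (50 mm above the bench); its top is two flat halves 31 mm long that meet in a shallow V at the hinge. 0 = off: the +x half slopes up to 62 mm above the bench at its end and the other half lies level at 50 mm. 0.4 rad = on: the +x half lies level. No spring, it stays where it is left; friction takes about 2 to 4 N at the raised half. Starts at or near off.
- power_press (a point): Point to press on the rocker: on the top face of the +x half, in its middle, 20 mm from the hinge; it moves with the rocker (58 mm above the bench when off, 50 mm when on).
- counter_box: Loose box on a rubber sole, plain grey case, about 0.8 kg; origin under its centre, at bench level, x towards the side with the black cable gland, z up. 92 (x) x 66 (y) x 40 mm high; on its top a blank rectangular display window on the -x half and a small round button in a flat steel collar on the +x half (18 mm from the centre).
- counter_button (a joint): Round grey button, 28 mm across, standing 11 mm above its collar. 0 = up, 0.006 m = fully in; sprung, 1.5 N to start it and about 4.5 N to bottom it.
- counter_top (a point): Centre of the round button's top face, 54 mm above the bench when up.
- jog_box: Loose box on a rubber sole, plain grey case, about 0.8 kg; origin under its centre, at bench level, x towards the side with the black cable gland, z up. 70 (x) x 80 (y) x 40 mm high; one wide bar key lies across its top.
- jog_bar (a joint): Wide grey bar key, 62 mm long along the box's y, 22 mm wide, standing 10 mm above its frame. 0 = up, 0.006 m = fully in; sprung, 1.5 N to start it and about 4.5 N to bottom it, comes up when let go.
- jog_top (a point): Centre of the bar key's top face, 54 mm above the bench when up.
- stop_box: Loose box on a rubber sole, plain grey case, about 0.8 kg; origin under its centre, at bench level, x towards the side with the black cable gland, z up. 72 (x) x 66 (y) x 40 mm high; it carries the mushroom-headed stop button. Leave it alone.
- stop_button (a joint): Mushroom-headed stop button, 42 mm across. 0 = up, 0.006 m = in; sprung. Never to be pressed.
- stop_top (a point): Centre of the mushroom head's top, 65 mm above the bench.
- reel_mid (a point): Centre of the big fixed dark-brown reel that stands upright between the robot and the boxes: a disc 240 mm across with its axle along world x, 50 mm thick, its top about 255 mm above the bench; it belongs to the beige tape feeder (about 160 mm high above the bench) that runs on from it to the left along the bench front. Both stay put: go round or over them.
- core: Loose bystander: upright tan core, about 33 mm across, 81 mm tall with a stub of wire; origin at its underside.
- white_wire_spool: Loose bystander: small wire spool, 67x49x26 mm, black flanges and white wire; origin at its underside.
- blue_tape: Loose bystander: flat roll of tape, 72 mm across, 19 mm high; origin at its underside.
- eraser: Loose bystander: eraser in a sleeve, 16x36x11 mm; origin at its underside.
- pen: Loose bystander: marker pen, 133 mm long, 13 mm thick, lying; origin at its underside.
- loose_foam: Loose bystander: little foam block, 19x26x14 mm; origin at its underside.
Mind the look-alikes: they are no part of the job. Leave any pink look-alike of the jog_box alone.

How it is judged:
By the outcome, as a careful person would: the job done as asked, in the order asked, and still so for the second after the job is handed in, while the arm keeps its last pose, push and grip.
It also fails if it takes over 45 s, if anything falls off the work surface, if the arm or the gripper's body presses on something with over 40 N, if the wrist force passes 120 N, or if a joint passes its speed limit or range.

## Working session

There is one attempt and no reset: what is moved stays moved. The work goes in short steps, Python scripts to look and compute and a tool call to move; the robot and the scene stay as the last step left them, time stands still between calls to the robot, and variables do not carry over. Pictures are saved under pics/ and viewed, about 8 in all and at most 12, crops included, and the job is handed in when it is done.

Besides the shell and the picture viewer there is one more tool, called by a JSON object that holds its "fn" and its "kwargs", one argument or row to a line. jog_arm: Moves the arm, as the interface text tells. Shift numbers are shares of 75 cm and turn numbers shares of 180 degrees, none past 1 either way. Its arguments: {"type":"object","properties":{"increments":{"type":"string"},"newtons":{"type":"number"}},"required":["increments"]}

```bash
mkdir -p pics; cat > h.py <<'E'
import numpy as np, cv2
from bench import manip, optics, job, models
def snap(n):
    s=optics.snapshot(n); return s
def save(s,f): cv2.imwrite('pics/'+f, s['img'][:,:,::-1])
E
python3 - <<'E'
from h import *
for n in ['top','side']:
    s=snap(n); save(s,n+'0.png'); print(n,s['fovy'],s['cx'],s['cy'],[k for k in s]); print(np.round(s['pose'],3).tolist())
    for l in ['power_press','counter_top','jog_top','stop_top','power_box','counter_box','jog_box','stop_box','reel_mid','core','white_wire_spool','blue_tape','eraser','pen','loose_foam']:
        try: print(l,[(round(d['p'],2),np.round(d['location'],3).tolist()) for d in models.boxes_of(n,l)][:3])
        except Exception as e: print(l,e)
print(manip.observe())
E
```

```text
top 50.45150610937801 320.8323002269459 239.0951689287295 ['img', 'fovy', 'cx', 'cy', 'pose']
[[0.026, 0.983, -0.182, 0.373], [-1.0, 0.026, -0.004, 0.175], [0.001, 0.182, 0.983, 1.083], [0.0, 0.0, 0.0, 1.0]]
power_press [(0.71, [0.535, 0.23, 0.054]), (0.47, [0.526, 0.226, 0.042])]
counter_top [(0.64, [0.627, 0.074, 0.058])]
jog_top [(0.7, [0.654, 0.462, 0.055]), (0.58, [0.548, 0.351, 0.056])]
stop_top [(0.64, [0.482, -0.062, 0.064])]
power_box [(0.68, [0.528, 0.228, 0.043])]
counter_box []
jog_box [(0.63, [0.652, 0.46, 0.04]), (0.59, [0.486, -0.065, 0.066]), (0.56, [0.547, 0.348, 0.042])]
stop_box [(0.86, [0.487, -0.061, 0.041])]
reel_mid []
core [(0.6, [0.607, 0.081, 0.04]), (0.58, [0.502, 0.087, 0.057])]
white_wire_spool [(0.76, [0.643, 0.215, 0.03])]
blue_tape [(0.76, [0.628, -0.067, 0.02]), (0.58, [0.534, 0.229, 0.054])]
eraser [(0.69, [0.399, -0.052, 0.014]), (0.49, [0.438, 0.33, 0.013])]
pen [(0.89, [0.397, -0.052, 0.012]), (0.42, [0.628, -0.068, 0.019])]
loose_foam [(0.61, [0.671, 0.297, 0.019]), (0.54, [0.502, 0.086, 0.054])]
side 51.00444823704221 314.7090639245728 239.11345
[... 986 characters left out ...]
_foam [(0.44, [0.671, 0.297, 0.013])]
{'time': 1.6, 'joint_positions': array([ 1.20366228e+00,  5.21857971e-02,  1.40071483e+00,  6.17061691e-06,
        1.68857847e+00, -7.02871919e-02]), 'joint_vel': array([ 0.00050704,  0.0007105 , -0.00181453,  0.00101598, -0.00179778,
        0.00056078]), 'tau': array([ 1.21714249e-03, -3.81532109e+01, -3.60309505e+01,  7.60381045e-05,
        6.73498803e-06,  5.17718519e-06]), 'tcp_pos': array([0.15354329, 0.50206689, 0.23132328]), 'ee_rot': array([ 0.56846549, -0.56841873, -0.4205961 ,  0.42053068]), 'ft_force': array([ 0.45083304,  0.25100054, -0.02314259]), 'torque': array([ 0.00367336, -0.02416694, -0.00880559]), 'grip_width': 0.08575803836755233}
```

View pics/top0.png

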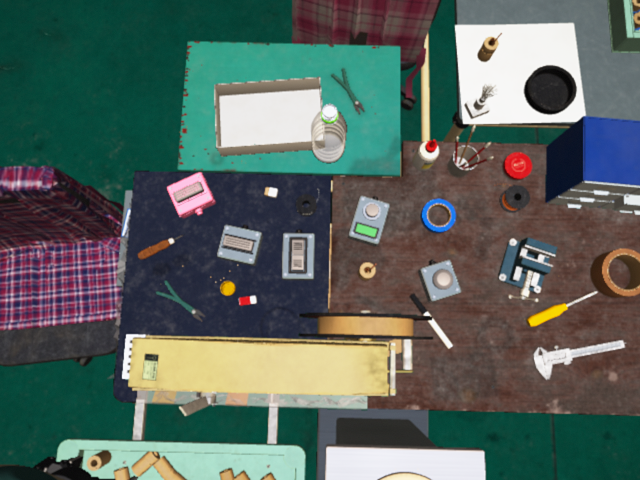

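View pics/side0.png

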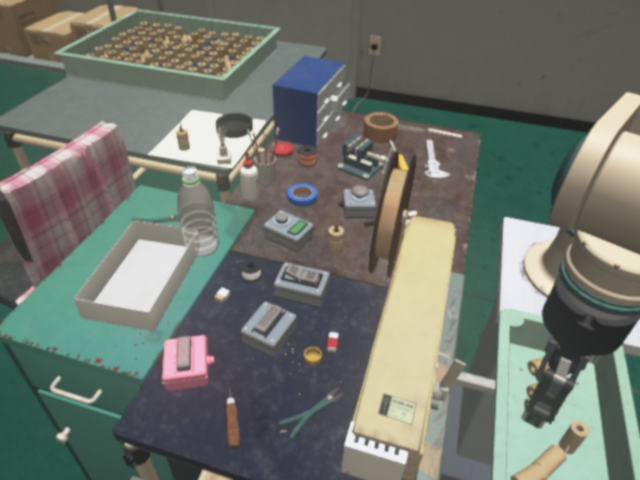

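The top view shows the pink look-alike at (190,195), the jog box at (240,243), power at (298,256), counter at (369,220), stop at (440,280), core at (367,270) and the reel at (367,325). The side view agrees. Next I'll rectify and enlarge both views.

```bash
cat >> h.py <<'E'
def cam(s):
    f=240/np.tan(np.radians(s['fovy'])/2); T=np.linalg.inv(s['pose']); return f,T
def proj(s,P):
    f,T=cam(s); P=np.atleast_2d(P); c=P@T[:3,:3].T+T[:3,3]
    return np.c_[s['cx']+f*c[:,0]/-c[:,2], s['cy']-f*c[:,1]/-c[:,2]]
def rect(s,z,x0,x1,y0,y1,k):
    # image: right = -y, up = +x ; k px per m
    W=[[x1,y1,z],[x1,y0,z],[x0,y0,z],[x0,y1,z]]
    w,h=int((y1-y0)*k),int((x1-x0)*k)
    H=cv2.getPerspectiveTransform(proj(s,W).astype(np.float32),np.float32([[0,0],[w,0],[w,h],[0,h]]))
    return cv2.warpPerspective(s['img'],H,(w,h),flags=cv2.INTER_CUBIC)
def loc(s,uv,z):
    f,T=cam(s); d=np.array([(uv[0]-s['cx'])/f,-(uv[1]-s['cy'])/f,-1]); d=s['pose'][:3,:3]@d; o=s['pose'][:3,3]
    return o+d*(z-o[2])/d[2]
E
python3 - <<'E'
from h import *
s=snap('top'); t=snap('side')
A=rect(s,.045,.46,.70,.0,.42,1800); B=rect(t,.045,.46,.70,.0,.42,1800)
for im in (A,B):
  for i,y in enumerate(np.arange(.40,0,-.05)): cv2.line(im,(int((.42-y)*1800),0),(int((.42-y)*1800),6),(255,0,0),1)
  for x in np.arange(.5,.7,.05): cv2.line(im,(0,int((.70-x)*1800)),(6,int((.70-x)*1800)),(255,0,0),1)
cv2.imwrite('pics/rt.png',A[:,:,::-1]);cv2.imwrite('pics/rs.png',B[:,:,::-1])
E
```

```text
(no output)
```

View pics/rt.png

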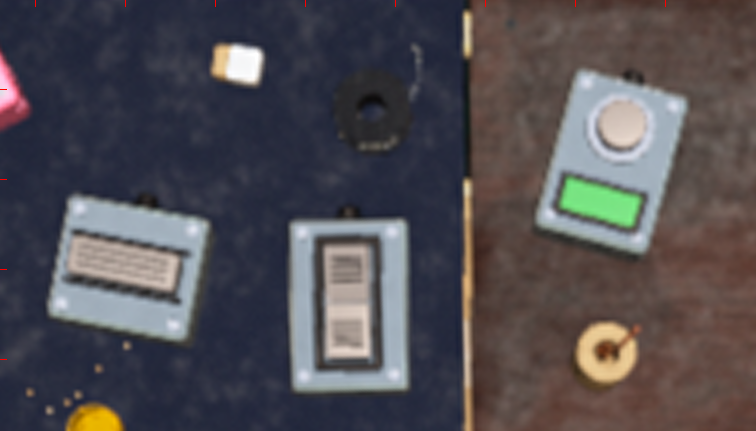

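View pics/rs.png

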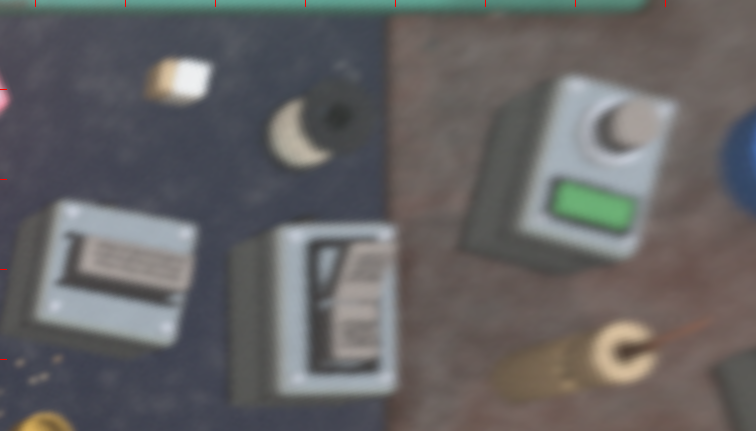

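```bash
cat >> h.py <<'E'
from scipy.spatial.transform import Rotation as R
def down(psi): # tool y down, tool x at angle psi from world x
    x=np.array([np.cos(psi),np.sin(psi),0]); y=np.array([0,0,-1.]); return R.from_matrix(np.c_[x,y,np.cross(x,y)])
def plan(rows,p0=None,q0=None):
    o=manip.observe(); p0=o['tcp_pos'] if p0 is None else np.array(p0)
    q0=R.from_quat(np.roll(o['ee_rot'],-1)) if q0 is None else q0
    for x,y,z,psi in rows:
        d=q0.inv().apply(np.array([x,y,z])-p0)/.75; r=(q0.inv()*down(psi)).as_rotvec()/np.pi
        print(' '.join(f'{v:.4f}' for v in np.r_[r,d]))
E
python3 - <<'E'
from h import *
o=manip.observe(); q=R.from_quat(np.roll(o['ee_rot'],-1)); print(np.round(q.as_matrix(),3))
s=snap('top')
for uv in [(303,316),(431,316),(431,334),(303,334)]: print(np.round(loc(s,uv,.20),3))
for uv in [(317,340),(413,340),(131,340),(120,392),(388,398)]: print(np.round(loc(s,uv,.16),3))
# power box yaw via mask-free: min-area rectangle of masks
for l in ['jog_box','power_box','counter_box']:
    for d in models.masks_of('top',l)[:2]:
        m=d['region'].astype(np.uint8); c=max(cv2.findContours(m,0,2)[0],key=cv2.contourArea)
        r=cv2.minAreaRect(c); P=[loc(s,p,.04)[:2] for p in cv2.boxPoints(r)]; print(l,round(d['p'],2),np.round(loc(s,r[0],.04),3),np.round(P,3).tolist())
psi=np.arctan2(q.as_matrix()[1,0],q.as_matrix()[0,0]); print(psi)
P=[.154,.502]
plan([(.154,.502,.33,psi),(.30,.42,.33,1.571),(.551,.227,.33,1.571),(.551,.227,.12,1.571)])
E
```

```text
[[ 0.292  0.    -0.956]
 [ 0.956  0.     0.292]
 [ 0.    -1.    -0.   ]]
[0.402 0.206 0.2  ]
[ 0.408 -0.013  0.2  ]
[ 0.377 -0.013  0.2  ]
[0.372 0.205 0.2  ]
[0.362 0.181 0.16 ]
[0.366 0.011 0.16 ]
[0.353 0.512 0.16 ]
[0.264 0.523 0.16 ]
[0.266 0.055 0.16 ]
jog_box 0.9 [0.552 0.348 0.04 ] [[0.521, 0.397], [0.601, 0.384], [0.584, 0.3], [0.504, 0.314]]
jog_box 0.66 [0.65  0.456 0.04 ] [[0.669, 0.513], [0.708, 0.439], [0.631, 0.399], [0.593, 0.473]]
power_box 0.94 [0.532 0.228 0.04 ] [[0.584, 0.263], [0.585, 0.197], [0.481, 0.194], [0.479, 0.259]]
counter_box 0.65 [0.61  0.081 0.04 ] [[0.57, 0.126], [0.669, 0.099], [0.651, 0.035], [0.552, 0.063]]
counter_box 0.48 [0.532 0.228 0.04 ] [[0.565, 0.244], [0.566, 0.215], [0.499, 0.213], [0.498, 0.241]]
1.273983914265096
-0.0000 -0.0000 0.0000 0.0001 -0.1316 -0.0006
0.0000 -0.0946 0.0000 -0.0475 -0.1316 -0.2187
0.0000 -0.0946 0.0000 -0.1957 -0.1316 -0.6140
0.0000 -0.0946 0.0000 -0.1957 0.1484 -0.6140
```

{"fn": "jog_arm", "kwargs": {
  "increments": "0 0 0 0 -0.1316 0 -1; 0 0 0 0 -0.1316 0 -1; 0 -0.0946 0 -0.0475 -0.1316 -0.2187 -1; 0 -0.0946 0 -0.0475 -0.1316 -0.2187 -1; 0 -0.0946 0 -0.0475 -0.1316 -0.2187 -1; 0 -0.0946 0 -0.1957 -0.1316 -0.614 -1; 0 -0.0946 0 -0.1957 -0.1316 -0.614 -1; 0 -0.0946 0 -0.1957 -0.1316 -0.614 -1; 0 -0.0946 0 -0.1957 -0.1316 -0.614 -1; 0 -0.0946 0 -0.1957 -0.1316 -0.614 -1; 0 -0.0946 0 -0.1957 -0.1316 -0.614 -1; 0 -0.0946 0 -0.1957 0.1484 -0.614 -1; 0 -0.0946 0 -0.1957 0.1484 -0.614 -1; 0 -0.0946 0 -0.1957 0.1484 -0.614 -1; 0 -0.0946 0 -0.1957 0.1484 -0.614 -1; 0 -0.0946 0 -0.1957 0.1484 -0.614 -1",
  "newtons": 40
}}

```text
time: 3.9
tcp_pos: [0.5494, 0.2274, 0.1181]
ee_rot: [0.5, -0.499, -0.499, 0.502]
ft_force: [0.9, 0.1, 0.2]
grip_width: 0.0
```

```bash
python3 - <<'E'
from h import *
s=snap('top'); t=snap('side')
o=manip.observe(); print(o['tcp_pos'],o['joint_positions'])
ims=[]
for im,w in ((s,(240,180,130,130)),(t,(235,230,130,130))):
    a=im['img'].copy(); x,y,ww,hh=w
    a=cv2.resize(a[y:y+hh,x:x+ww],None,fx=3,fy=3,interpolation=cv2.INTER_CUBIC)
    for P,c in ((o['tcp_pos'],(255,0,0)),([.551,.227,.058],(0,255,0)),([.531,.227,.05],(0,0,255)),([.552,.351,.054],(255,255,0))):
        u=(proj(im,P)[0]-[x,y])*3; cv2.circle(a,tuple(int(v) for v in u),3,c,-1)
    ims.append(a)
cv2.imwrite('pics/h1.png',np.hstack(ims)[:,:,::-1])
plan([(.551,.227,z,1.571) for z in (.066,.056,.050,.048,.047,.10)],p0=[.551,.227,.12],q0=down(1.571))
E
```

```text
[0.55132739 0.22780269 0.12181807] [ 3.29827829e-01  3.08394912e-01  1.33196827e+00  2.13540701e-04
  1.49881044e+00 -1.24209448e+00]
0.0000 0.0000 0.0000 0.0000 0.0720 0.0000
0.0000 0.0000 0.0000 0.0000 0.0853 0.0000
0.0000 0.0000 0.0000 0.0000 0.0933 0.0000
0.0000 0.0000 0.0000 0.0000 0.0960 0.0000
0.0000 0.0000 0.0000 0.0000 0.0973 0.0000
0.0000 0.0000 0.0000 0.0000 0.0267 0.0000
```

View pics/h1.png

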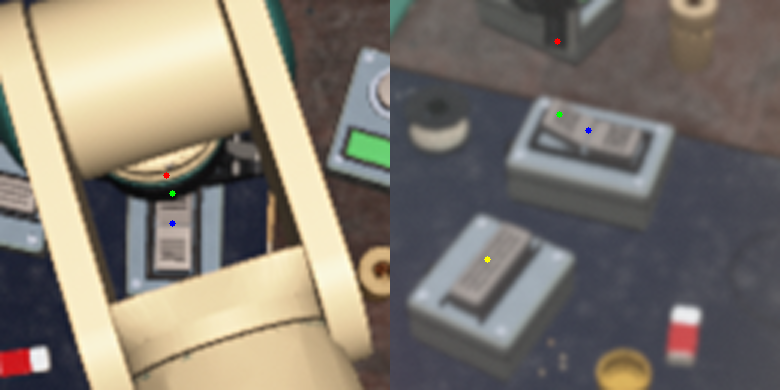

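Left, the top view: the forearm is clear above the rocker (hinge about (172,223)). Right, the side view: my markers sit on the raised half (559,114) and on the jog bar (487,259). The tips match the projected TCP at (557,41). Now I'll press down gently.

{"fn": "jog_arm", "kwargs": {
  "increments": "0 0 0 0 0.04 0 -1; 0 0 0 0 0.072 0 -1; 0 0 0 0 0.079 0 -1; 0 0 0 0 0.085 0 -1; 0 0 0 0 0.089 0 -1; 0 0 0 0 0.0915 0 -1; 0 0 0 0 0.0915 0 -1; 0 0 0 0 0.0915 0 -1"
}}

```text
time: 5.0
tcp_pos: [0.5512, 0.2272, 0.0518]
ee_rot: [-0.5, 0.5, 0.5, -0.5]
ft_force: [1.2, 0.1, 1.8]
grip_width: -0.0001
```

{"fn": "jog_arm", "kwargs": {
  "increments": "0 0 0 0 0.002 0 -1; 0 0 0 0 0.0035 0 -1; 0 0 0 0 0.0035 0 -1; 0 0 0 0 0.0035 0 -1"
}}

```text
time: 5.5
tcp_pos: [0.5513, 0.2273, 0.0502]
ee_rot: [-0.5, 0.5, 0.501, -0.5]
ft_force: [-2.2, -1.2, 10.6]
grip_width: 0.0002
```

{"fn": "jog_arm", "kwargs": {
  "increments": "0 0 0 0 0.001 0 -1; 0 0 0 0 0.001 0 -1; 0 0 0 0 -0.0816 0 -1; 0 0 0 0 -0.0816 0 -1; 0 0 0 -0.2007 -0.0816 -0.1027 -1; 0 0 0 -0.2007 -0.0816 -0.1027 -1; 0 0 0 -0.2007 -0.0816 -0.1027 -1; 0 0 0 -0.2007 -0.0816 -0.1027 -1; 0 0 0 -0.2007 -0.0816 -0.1027 -1"
}}

```text
time: 6.62
tcp_pos: [0.6273, 0.0771, 0.1088]
ee_rot: [0.501, -0.499, -0.5, 0.501]
ft_force: [-0.3, -0.4, 0.1]
grip_width: 0.0001
```

```bash
python3 - <<'E'
from h import *
t=snap('side'); o=manip.observe(); print(o['tcp_pos'],o['ft_force'],o['joint_positions'])
a=t['img'][90:330,200:450].copy(); a=cv2.resize(a,None,fx=2.5,fy=2.5,interpolation=cv2.INTER_CUBIC)
for P,c in ((o['tcp_pos'],(255,0,0)),([.628,.0765,.054],(0,255,0))):
    u=(proj(t,P)[0]-[200,90])*2.5; cv2.circle(a,tuple(int(v) for v in u),2,c,-1)
cv2.imwrite('pics/c1.png',a[:,:,::-1])
E
```

```text
[0.6272676  0.0776338  0.10910119] [ 0.41688785 -1.1201142  -0.93203711] [ 6.45008021e-02  4.18808236e-01  1.21922993e+00  5.04654802e-04
  1.50523172e+00 -1.50781686e+00]
```

View pics/c1.png

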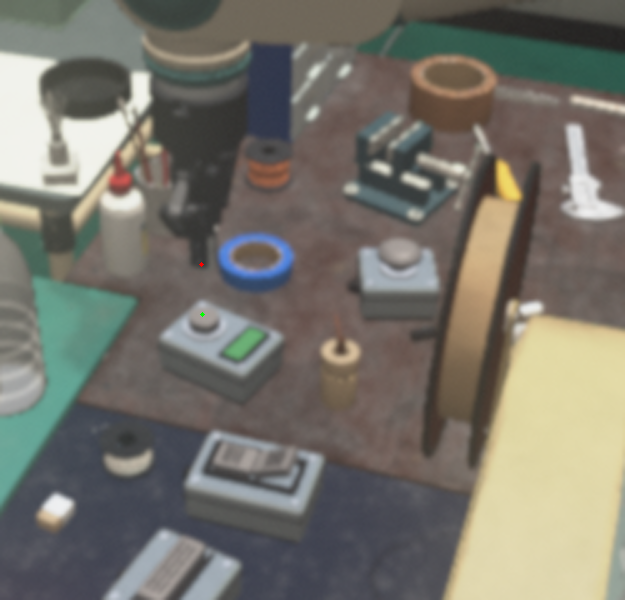

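Rocker reads as on: the +x half, left in this view at about (240,455), is level, and the other half at (275,462) is raised. The button marker (202,314) sits on the cap, and the forearm clears the reel. Next I'll press the counter.

{"fn": "jog_arm", "kwargs": {
  "increments": "0 0 0 0 0.04 0 -1; 0 0 0 0 0.066 0 -1; 0 0 0 0 0.073 0 -1; 0 0 0 0 0.078 0 -1; 0 0 0 0 0.081 0 -1; 0 0 0 0 0.0825 0 -1; 0 0 0 0 0.0825 0 -1; 0 0 0 0 0.0825 0 -1"
}}

```text
time: 7.68
tcp_pos: [0.6285, 0.0769, 0.0488]
ee_rot: [-0.5, 0.5, 0.501, -0.5]
ft_force: [-0.3, 2.8, 4.0]
grip_width: 0.0001
```

{"fn": "jog_arm", "kwargs": {
  "increments": "0 0 0 0 0.0015 0 -1; 0 0 0 0 0.003 0 -1; 0 0 0 0 0.003 0 -1; 0 0 0 0 0.003 0 -1"
}}

```text
time: 8.18
tcp_pos: [0.6286, 0.0768, 0.0479]
ee_rot: [-0.5, 0.5, 0.501, -0.5]
ft_force: [-5.9, 3.4, 13.1]
grip_width: 0.0002
```

{"fn": "jog_arm", "kwargs": {
  "increments": "0 0 0 0 -0.03 0 -1; 0 0 0 0 -0.0865 0 -1; 0 0 0 0 -0.0865 0 -1; 0 0.058 0 0.366 -0.0865 0.1013 -1; 0 0.058 0 0.366 -0.0865 0.1013 -1; 0 0.058 0 0.366 -0.0865 0.1013 -1; 0 0.058 0 0.366 -0.0865 0.1013 -1; 0 0.058 0 0.366 -0.0865 0.1013 -1; 0 0.058 0 0.366 -0.0865 0.1013 -1; 0 0.058 0 0.366 -0.0865 0.1013 -1; 0 0.058 0 0.366 -0.0865 0.1013 -1"
}}

```text
time: 9.55
tcp_pos: [0.5525, 0.3495, 0.1103]
ee_rot: [-0.544, 0.544, 0.452, -0.452]
ft_force: [0.7, -0.8, 0.3]
grip_width: -0.0
```

```bash
python3 - <<'E'
from h import *
t=snap('side'); o=manip.observe(); print(o['time'],o['tcp_pos'],o['ft_force'])
a=t['img'][150:390,200:420].copy(); a=cv2.resize(a,None,fx=2.5,fy=2.5,interpolation=cv2.INTER_CUBIC)
for P,c in ((o['tcp_pos'],(255,0,0)),([.628,.0765,.054],(0,255,0)),([.552,.351,.054],(255,255,0))):
    u=(proj(t,P)[0]-[200,150])*2.5; cv2.circle(a,tuple(int(v) for v in u),2,c,-1)
cv2.imwrite('pics/j1.png',a[:,:,::-1])
E
```

```text
9.6 [0.55255101 0.3496365  0.11048167] [-0.71080033  0.50515798 -0.45493129]
```

View pics/j1.png

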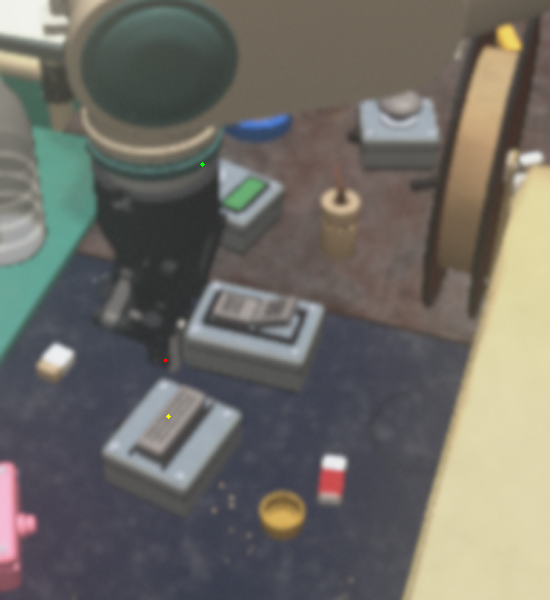

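The rocker is still on and the bystanders haven't moved. The bar centre is at about (174,420) against my marker at (168,416), so I'll shift about 2 mm and press the bar.

{"fn": "jog_arm", "kwargs": {
  "increments": "0 0 0 0.0008 0.04 0.0029 -1; 0 0 0 0.0008 0.066 0.0029 -1; 0 0 0 0.0008 0.073 0.0029 -1; 0 0 0 0.0008 0.078 0.0029 -1; 0 0 0 0.0008 0.081 0.0029 -1; 0 0 0 0.0008 0.0835 0.0029 -1; 0 0 0 0.0008 0.0855 0.0029 -1; 0 0 0 0.0008 0.0868 0.0029 -1; 0 0 0 0.0008 0.0868 0.0029 -1; 0 0 0 0.0008 0.0868 0.0029 -1"
}}

```text
time: 10.85
tcp_pos: [0.5506, 0.3522, 0.0482]
ee_rot: [-0.543, 0.544, 0.453, -0.452]
ft_force: [-4.7, -4.7, 12.6]
grip_width: 0.0003
```

```bash
python3 - <<'E'
from h import *
t=snap('side'); o=manip.observe(); print(o['time'],o['tcp_pos'],o['ft_force'])
a=t['img'][150:390,200:420].copy(); a=cv2.resize(a,None,fx=2.5,fy=2.5,interpolation=cv2.INTER_CUBIC)
cv2.imwrite('pics/j2.png',a[:,:,::-1])
E
```

```text
10.9 [0.55061158 0.35216434 0.04820862] [-3.58059939 -4.68604788 12.93133997]
```

View pics/j2.png

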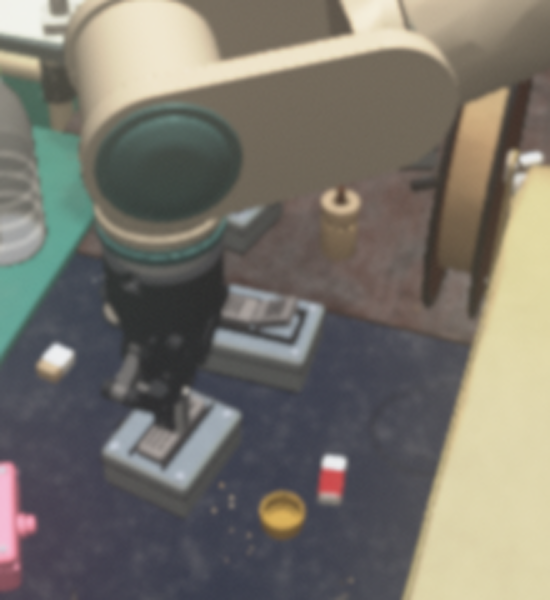

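The fingers hold the bar down at about (178,415), and the boxes and loose things are where they were. At 13 N against the 4.5 N needed and z = 0.048 m, the bar is fully in, so I'm handing in.

```bash
python3 -c "
from h import *
print(job.sign_off()); o=manip.observe(); print(o['time'],o['tcp_pos'],o['ft_force'])"
```

```text
the job is handed in; nothing more can be done
None
the job is handed in; nothing more can be done
```

The job is handed in, with all three presses made in the order asked and the closed fingers still holding the jog bar down.

- **Rocker:** I pushed the raised end down until it stopped, with the tool at z = 0.050 m and 10.6 N. Later side pictures show that half level, so it reads as on.
- **Counter button:** I pressed it to z = 0.048 m at 13 N, well above the 4.5 N that bottoms it, then let it go. The arm hid the button in the later pictures, so I did not see it come back up. I rely on its spring for that.
- **Jog bar:** I pressed it to z = 0.048 m, and the force was about 13 N at the last reading before hand-in, at 10.9 s.

I never went near the stop button. In the last side picture the jog and power boxes and the loose things in view had not visibly moved; the counter box, stop box, blue tape and white spool were wholly or mostly hidden by the arm. One small disagreement: the picture put the jog bar about 2 to 4 mm from my first estimate, so I shifted the tool about 2 mm before pressing. I could not read the state after the hand-in because the interface had closed.

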